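Slide the corner tile home on a mosaic panel

TASK

On the framed mosaic panel, use the fingertips to push the loose square tile flat against the far rail of its frame (the side away from the robot), then slide it along that rail into the empty corner until it sits snug against both the rail and the end of the frame, and take your hand away. Do not pick the tile up or let it ride over the glued tiles, and leave the half tile, the glass nugget, the eraser and the other things on the table where they are.

Things in the scene. Friction and masses are not known exactly. Their poses are not given: they have to be found in the camera images.
- panel: Fixed mosaic panel: plywood base 298 x 346 x 9 mm in a frame of wooden rails 15 mm wide, 16 mm high above the base. Origin: centre of its underside, on the table; +x points to the far rail, y runs along it. Inside the frame: far rail's inner face at x = +134 mm, end rails' at y = +158 and -158 mm. One far corner is filled by a glued tile, the other is empty. Place and yaw vary.
- pocket (a point): Centre of the empty far corner (left or right end, varies), on the base's top face, 9 mm above the table, in a thin pencilled square; at panel x = +109 mm, y = +133 or -133 mm; axes as the panel's. The centre of the tile's underside lies here when the tile touches far rail and end rail. A glued tile bounds the place on its third side, so the tile gets in only along the far rail.
- glued_left (a point): Centre, on the base's top face, of the farthest of the four blue tiles (50 x 50 x 10 mm) glued in a column along the left (+y) end rail; at panel x = +55 mm, y = +132.5 mm. Its far side (panel x = +80 mm) leaves a lane 54 mm wide along the far rail: 4 mm play for the loose tile. The column runs from here to the near rail.
- glued_right (a point): The same for the column of four glued tiles along the right (-y) end rail: at panel x = +55 mm, y = -132.5 mm.
- tile: The loose blue glazed square tile, 50 x 50 x 10 mm, about 55 g, lying flat on the base in the middle of the panel, turned by some angle. Origin: centre of its underside; its x and y axes are parallel to its sides, z up. It slides freely on the base when pushed.
- half_tile: Loose blue half tile, 25 x 50 x 10 mm, lying on the near part of the panel; leave it. Origin: centre of its underside, long side along its y axis.
- nugget: Loose green glass nugget, 29 mm across and 10 mm high, lying on the near part of the panel; leave it. Origin: centre of its underside.
- eraser: White eraser, 24 x 42 x 13 mm, lying on the near part of the panel; leave it. Origin: centre of its underside, long side along its y axis.
- paint_bottle: Black paint bottle, 62 mm across and 165 mm high, standing on the table to the left of the panel; leave it. Origin: centre of its underside.
- glue_bottle: White glue bottle, 50 mm across and 140 mm high, standing on the table to the left; leave it. Origin: centre of its underside.
- tumbler: Glass tumbler, 72 mm across and 95 mm high, standing to the right; leave it. Origin: centre of its underside.
- pot: White pot, 82 mm across and 75 mm high, standing to the right; leave it. Origin: centre of its underside.
- brush: Paint brush, 170 mm long, lying on the table to the right; leave it. Origin: under its middle, bristles to its +x.
Things that resemble listed ones, but are neither listed nor needed, are in the scene too. Leave any green or orange look-alike of the tile alone.

How it is judged:
On the way, in this order (a step that is already met when the one before it is completed fails the run):
1. the tile lies flat along the far rail (within 3 mm), still well short of the corner (x of tile in the frame of pocket between -0.003 and 0.003 m and (angle between the x axis of tile and the x axis of pocket, either way round below 0.07 rad or angle between the x axis of tile and the y axis of pocket, either way round below 0.07 rad) and (y of tile in the frame of pocket above 0.05 m or y of tile in the frame of pocket below -0.05 m) and z of tile in the frame of pocket below 0.004 m), for 0.1 s.
2. the tile goes into the mouth of the corner along the rail (x of tile in the frame of pocket between -0.005 and 0.005 m and (angle between the x axis of tile and the x axis of pocket, either way round below 0.15 rad or angle between the x axis of tile and the y axis of pocket, either way round below 0.15 rad) and y of tile in the frame of pocket between -0.045 and 0.045 m and z of tile in the frame of pocket below 0.004 m).
At the end, for the whole second after the job is handed in: The loose tile lies flat on the base in the empty corner, at rest, touching or within 3 mm of both the far rail and the end rail and square to them within 0.06 rad (x of tile in the frame of pocket between -0.003 and 0.003 m and y of tile in the frame of pocket between -0.003 and 0.003 m and (angle between the x axis of tile and the x axis of pocket, either way round below 0.06 rad or angle between the x axis of tile and the y axis of pocket, either way round below 0.06 rad) and z of tile in the frame of pocket between -0.003 and 0.003 m and linear speed of tile below 0.01 m/s).
It fails at once if the tile is lifted, carried or rides up on the glued tiles (more than 6 mm off the base) (z of tile in the frame of pocket above 0.006 m).
It fails at once if the half tile, the glass nugget or the eraser is moved by more than 12 mm (distance of any of half_tile, nugget, eraser from where it was at the start of the episode above 0.012 m).
It fails at once if a bottle, the tumbler, the pot or the brush on the table is moved by more than 30 mm (distance of any of paint_bottle, glue_bottle, tumbler, pot, brush from where it was at the start of the episode above 0.03 m).
It also fails if it takes over 51 s, if anything falls off the work surface, if the arm or the gripper's body presses on something with over 40 N, if the wrist force passes 120 N, or if a joint passes its speed limit or range.

ROBOT

A 6-joint arm with a two-finger parallel gripper is mounted at the origin on the work surface. World frame = base frame: x ahead of the robot, y to its left, z up, the work surface at z = 0. Lengths are in m, angles in rad, forces in N, time in s.
With the tool pointing down it reaches from about 0.35 to 0.85 m from the base axis. Payload 8.1 kg.
Tool frame: the origin (TCP) lies midway between the tips of the shut fingers; the grasp point (between the pads) lies 19 mm behind it (manip.grip_depth is the distance from the TCP to the grasp point, in m); z points along the fingers, y is the line along which they close (so a half turn about z gives the same grasp; the last joint's range is limited). The gripper opens to 85 mm and grips with 20 to 120 N. Pads are 22 mm wide; open, the fingers measure 114 mm over their backs; the gripper's body (76 mm by 85 mm) begins 54 mm behind the grasp point. The pads swing forward as they close: fully open they stand 13 mm farther back than shut.
Start: joints at [1.211, 0.13, 1.488, -0, 1.523, -0.085], TCP at [0.163, 0.577, 0.231] pointing down, gripper open.
Joint ranges: [-2.96, 2.96], [-0.89, 2.26], [0.02, 2.5], [-1.34, 4.48], [0, 2.73], [-2.66, 2.66]. Speed limits (rad/s): [2.39, 2.39, 2.79, 3.14, 3.14, 3.14].

INTERFACE

Orientations are given as a rotation vector (axis times angle).
In Python, from workcell import manip, vision gives the robot as it stands.
- The arm moves only by the tool drive_tool, never from a script. Its arguments are lists of equal length, an entry for each row: "hand": the closure, from 0 (fully open) to 1 (shut); "translation": the shift along the world's x, y, z in m, a list of three; "rotation": the turn, a rotation vector about the world's x, y, z in degrees, a list of three. In form: {"hand": [hand, ...], "translation": [[dx, dy, dz], ...], "rotation": [[rx, ry, rz], ...]}. A call has 1 to 20 rows; each row is the pose to reach, as a shift and turn from the pose commanded when the call began; what a row does not reach only later rows make up. A row lasts 1/8 s, in which the tool goes at most 62.5 mm and 10.7 degrees, less where a joint would pass 70% of its speed; a pose out of reach is approached as far as the arm can. A call with a gripper value outside its range is refused whole. The fingers move at their own pace and stop on an object; "newtons" is the grip in N (left out, the last holds). Time passes only in rows, so rows that repeat a pose let the fingers close. It gives the time, the measured TCP pose, the force, the opening and the grip force at its end, in the units of the state.
- manip.read_state(): the state, without advancing time (a new reading comes with each control period).
- vision.camera(name): name is "scene" or "side" or "wrist"; returns a dict with "image" (480x640x3 uint8, blue, green, red), "mtx" (3x3 intrinsics, pixels), "rvec" (rotation vector, rad) and "tvec" (3), from world to camera coordinates, as OpenCV has them. Camera axes: x right, y down, z forward; pixel columns grow to the right and rows downward; lengths in m; the calibration is good to about 2 mm. The wrist camera is an equidistant fisheye: a pixel r from the principal point sees the ray r / f radians off the axis. A picture is of the moment at which its call begins. There is no depth.
- manip.close_job(): hands the job in; it is judged then, once.
The state is a dict: "t": time; "q": joint angles; "qd": joint speeds; "tau": joint torques, N m; "tcp_pos": TCP position; "ee_rot": TCP orientation; "wrist_force": force on the tool from outside, world axes, zero at the start; "torque": the same for the moment, N m; "opening": finger opening in m; "grip_force": force on a finger pad.
Only numpy, scipy, OpenCV 4.12 (cv2) and the standard library are available. Lean on these libraries where they do the work, as an engineer would, in place of code of your own. Each camera call takes 0.05 s, during which the arm holds its last target. There are 200 camera calls.

## Working session

There is one attempt and no reset: what is moved stays moved. The work goes in short steps, Python scripts to look and compute and a tool call to move; the robot and the scene stay as the last step left them, time stands still between calls to the robot, and variables do not carry over. Pictures are saved under pics/ and viewed, at most 10 in all, crops included, and the job is handed in when it is done.

Besides the shell and the picture viewer there is one more tool, called after "Emit:" as a command line: name --argument value ..., lists and objects as JSON in quotes. drive_tool: Moves the arm, as the interface text tells. Its arguments: {"type":"object","properties":{"hand":{"type":"array"},"translation":{"type":"array"},"rotation":{"type":"array"},"newtons":{"type":"number"}},"required":["hand","translation","rotation"]}

```bash
mkdir -p pics
cat > h.py <<'E'
import numpy as np, cv2
from workcell import manip, vision
def snap(name,fn):
    c=vision.camera(name); cv2.imwrite('pics/'+fn+'.png',c['image']); np.savez('pics/'+fn+'.npz',mtx=c['mtx'],rvec=c['rvec'],tvec=c['tvec']); return c
def ray(fn,px,z,fish=False):
    c=np.load('pics/'+fn+'.npz'); K=c['mtx']; R=cv2.Rodrigues(c['rvec'])[0]; t=c['tvec'].ravel()
    px=np.atleast_2d(np.array(px,float)); out=[]
    for u,v in px:
        d=np.array([(u-K[0,2])/K[0,0],(v-K[1,2])/K[1,1],1.])
        if fish:
            r=np.hypot(d[0],d[1])+1e-9; d=np.array([d[0]/r*np.sin(r),d[1]/r*np.sin(r),np.cos(r)])
        w=R.T@d; o=-R.T@t; out.append(o+w*(z-o[2])/w[2])
    return np.array(out)
E
python3 - <<'E'
from h import *
a=snap('scene','s0');b=snap('side','d0')
s=manip.read_state();print({k:np.round(s[k],3) for k in ('t','tcp_pos','ee_rot','opening')})
for c in(a,b): print(-cv2.Rodrigues(c['rvec'])[0].T@c['tvec'].ravel())
E
```

```text
{'t': np.float64(0.1), 'tcp_pos': array([0.163, 0.577, 0.23 ]), 'ee_rot': array([-4.300e-01, -3.112e+00,  3.000e-03]), 'opening': np.float64(0.085)}
[ 1.0029617  -0.69819802  0.99723323]
[0.32695454 0.8069598  0.53574483]
```

View pics/s0.png

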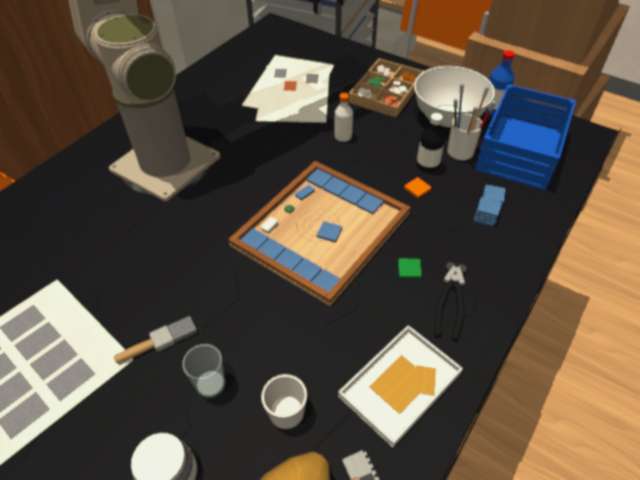

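View pics/d0.png

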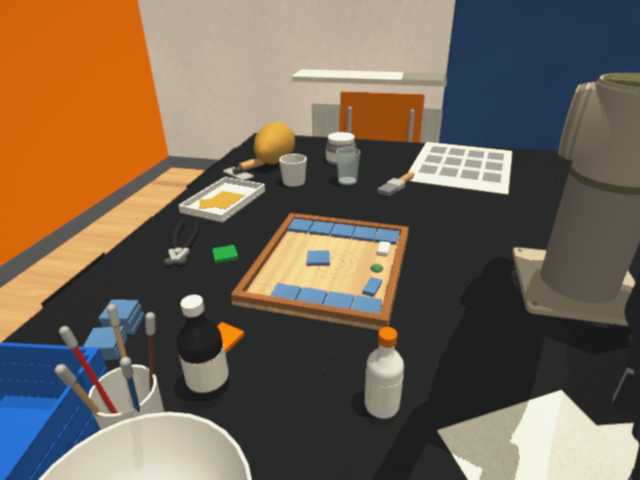

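Scene view: the panel has its corners at about (315,165), (409,210), (330,298) and (232,240), with the far rail from (409,210) to (330,298). The +y column looks 4 tiles long, so the empty corner should be near (393,208).

Things that could be taken for the tile:
- blue square at (330,231)
- blue half tile at (305,192)
- orange square at (418,187)
- green square at (410,267)
- blue pieces at (490,205)

I choose the blue square at (330,231), which is in the middle of the panel.

Run:
```python
from h import *
a=cv2.imread('pics/s0.png')[155:305,225:425]
cv2.imwrite('pics/s0c.png',cv2.resize(a,None,fx=4,fy=4,interpolation=cv2.INTER_CUBIC))
```

```text
(no output)
```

View pics/s0c.png

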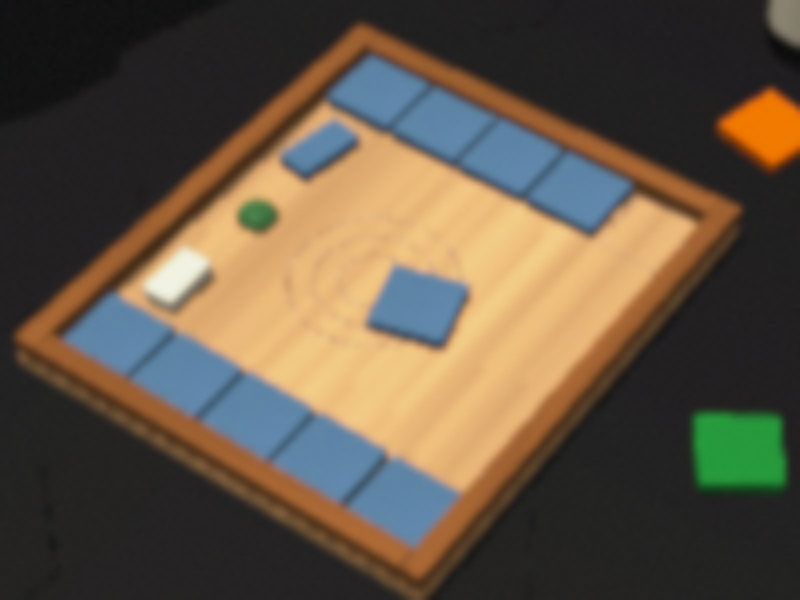

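The crop confirms it: the left (+y) far corner at crop (660,215) is empty and the right column has 5 tiles. The loose tile's top corners are at crop (397,265), (468,290), (441,345) and (368,322). Next I fit the panel and tile poses.

```bash
cat >> h.py <<'E'
def fit(model,W):  # 2D rigid fit -> x,y,yaw,resid
    model=np.array(model,float);W=W[:,:2];mc=model.mean(0);wc=W.mean(0)
    H=(model-mc).T@(W-wc); th=np.arctan2(H[0,1]-H[1,0],H[0,0]+H[1,1])
    R=np.array([[np.cos(th),-np.sin(th)],[np.sin(th),np.cos(th)]]); t=wc-R@mc
    return t,th,R,np.linalg.norm(model@R.T+t-W,axis=1)
E
python3 - <<'E'
from h import *
f=lambda p:np.array(p)/4.+[225-.375,155-.375]
P=[(363,22),(743,210),(418,580),(15,338)]
t,th,R,e=fit([(-.149,.173),(.149,.173),(.149,-.173),(-.149,-.173)],ray('s0',f(P),.025))
print('panel',t,th,e)
W=ray('s0',f([(397,265),(468,290),(441,345),(368,322)]),.019)
m=(W[:,:2]-t)@R; print('tile corners panel',m.round(4),m.mean(0))
print('world',W.mean(0))
Q=ray('s0',f([(594,234),(635,187),(458,492),(384,455)]),.019); print(((Q[:,:2]-t)@R).round(4))
t2=fit([(-.025,.025),(.025,.025),(.025,-.025),(-.025,-.025)],m);print(t2)
E
```

```text
panel [0.500474   0.03594454] -0.0426654494350646 [0.00189285 0.00034574 0.00103335 0.00183309]
tile corners panel [[-0.0018  0.0118]
 [ 0.0455  0.0205]
 [ 0.0578 -0.0251]
 [ 0.0116 -0.0362]] [ 0.02828108 -0.00724205]
world [0.52842045 0.02750282 0.019     ]
[[ 0.0822  0.1054]
 [ 0.0809  0.1554]
 [ 0.1289 -0.1084]
 [ 0.0795 -0.1118]]
(array([ 0.02828108, -0.00724205]), np.float64(0.23896269286519112), array([[ 0.97158402, -0.23669492],
       [ 0.23669492,  0.97158402]]), array([0.00063797, 0.00268006, 0.00085445, 0.00215468]))
```

Emit:
drive_tool --hand '[0.8,0.8,0.8,0.8,0.8,0.8,0.8,0.8,0.8,0.8,0.8,0.8,0.8,0.8,0.8,0.8]' --translation '[[0.31,-0.547,0],[0.31,-0.547,0],[0.31,-0.547,0],[0.31,-0.547,0],[0.31,-0.547,0],[0.31,-0.547,0],[0.31,-0.547,0],[0.31,-0.547,0],[0.31,-0.547,0],[0.31,-0.547,0],[0.31,-0.547,0],[0.31,-0.547,0],[0.31,-0.547,0],[0.31,-0.547,-0.05],[0.31,-0.547,-0.1],[0.31,-0.547,-0.1]]' --rotation '[[0,0,13.3],[0,0,13.3],[0,0,13.3],[0,0,13.3],[0,0,13.3],[0,0,13.3],[0,0,13.3],[0,0,13.3],[0,0,13.3],[0,0,13.3],[0,0,13.3],[0,0,13.3],[0,0,13.3],[0,0,13.3],[0,0,13.3],[0,0,13.3]]'

```text
t: 2.1
tcp_pos: [0.4689, 0.0319, 0.1274]
ee_rot: [-0.063, -3.132, -0.001]
wrist_force: [0.8, 0.4, 1.0]
opening: 0.0169
grip_force: 0.0
```

Run:
```python
from h import *
a=snap('wrist','w1')
s=manip.read_state();print({k:np.round(s[k],3) for k in ('t','tcp_pos','ee_rot','opening','wrist_force')})
```

```text
{'t': np.float64(2.15), 'tcp_pos': array([0.471, 0.032, 0.13 ]), 'ee_rot': array([-0.064, -3.137, -0.   ]), 'opening': np.float64(0.017), 'wrist_force': array([-0.056, -0.838,  1.355])}
```

View pics/w1.png

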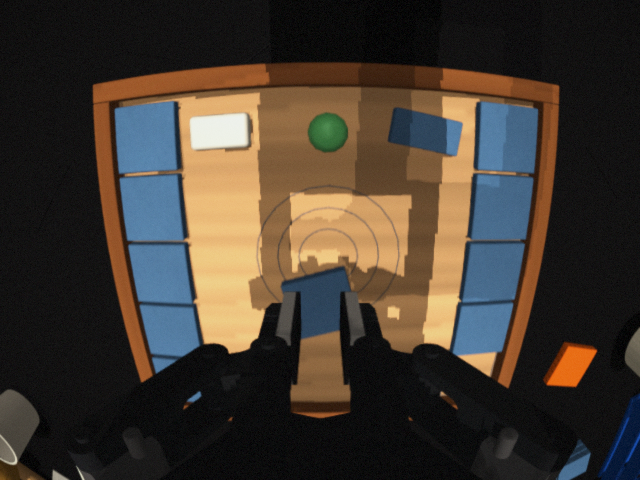

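The wrist view has far pointing down and +y to the right. The tile's near-edge top corners are at about (283,284) and (346,267), the near rail's outer corners at (93,87) and (559,86). Glued_left's far edge is at about (456,354)–(505,353).

Run:
```python
from h import *
t=np.array([.5005,.0359]);th=-.0427;R=np.array([[np.cos(th),-np.sin(th)],[np.sin(th),np.cos(th)]])
for px,z in(([(283,284),(346,267)],.019),([(93,87),(559,86)],.025),([(456,354),(505,353),(292,411),(350,411)],.019)):
    W=ray('w1',px,z,True); print(W.round(4).tolist(),((W[:,:2]-t)@R).round(4).tolist())
s=manip.read_state();print((s['tcp_pos'][:2]-t)@R)
```

```text
[[0.506, 0.003, 0.019], [0.4942, 0.0498, 0.019]] [[0.0069, -0.0326], [-0.0069, 0.0136]]
[[0.3475, -0.1286, 0.025], [0.3586, 0.2133, 0.025]] [[-0.1459, -0.1709], [-0.1493, 0.1712]]
[[0.5805, 0.1442, 0.019], [0.5866, 0.1937, 0.019], [0.6353, -0.0002, 0.019], [0.6375, 0.0525, 0.019]] [[0.0753, 0.1116], [0.0793, 0.1613], [0.1363, -0.0303], [0.1362, 0.0224]]
[-0.02916138 -0.00550557]
```

Emit:
drive_tool --hand '[0.8,0.8,0.8,0.8,0.8,0.8,0.8,0.8,0.8,0.8,0.8,0.8,0.8,0.8,0.8,0.8,0.8,0.8]' --translation '[[0,0,-0.05],[0,0,-0.09],[0,0,-0.11],[0,0,-0.118],[0,0,-0.118],[0.008,-0.0003,-0.118],[0.016,-0.0007,-0.118],[0.024,-0.001,-0.118],[0.032,-0.0014,-0.118],[0.04,-0.0017,-0.118],[0.048,-0.002,-0.118],[0.056,-0.0024,-0.118],[0.064,-0.0027,-0.118],[0.072,-0.0031,-0.118],[0.08,-0.0034,-0.118],[0.086,-0.0037,-0.118],[0.09,-0.0038,-0.118],[0.09,-0.0038,-0.118]]' --rotation '[[0,0,0],[0,0,0],[0,0,0],[0,0,0],[0,0,0],[0,0,0],[0,0,0],[0,0,0],[0,0,0],[0,0,0],[0,0,0],[0,0,0],[0,0,0],[0,0,0],[0,0,0],[0,0,0],[0,0,0],[0,0,0]]'

```text
t: 4.4
tcp_pos: [0.563, 0.0267, 0.0133]
ee_rot: [0.067, 3.141, -0.0]
wrist_force: [0.0, -0.3, 1.0]
opening: 0.0172
grip_force: 0.0
```

Run:
```python
from h import *
a=snap('scene','s2')['image'][155:305,225:425]
cv2.imwrite('pics/s2c.png',cv2.resize(a,None,fx=4,fy=4,interpolation=cv2.INTER_CUBIC))
t=np.array([.5005,.0359]);th=-.0427;R=np.array([[np.cos(th),-np.sin(th)],[np.sin(th),np.cos(th)]])
s=manip.read_state();print((s['tcp_pos'][:2]-t)@R,s['tcp_pos'],s['wrist_force'])
```

```text
[ 0.06264452 -0.00653163] [0.56280861 0.02670022 0.0132674 ] [-0.35828077 -0.29380009  0.4151439 ]
```

View pics/s2c.png

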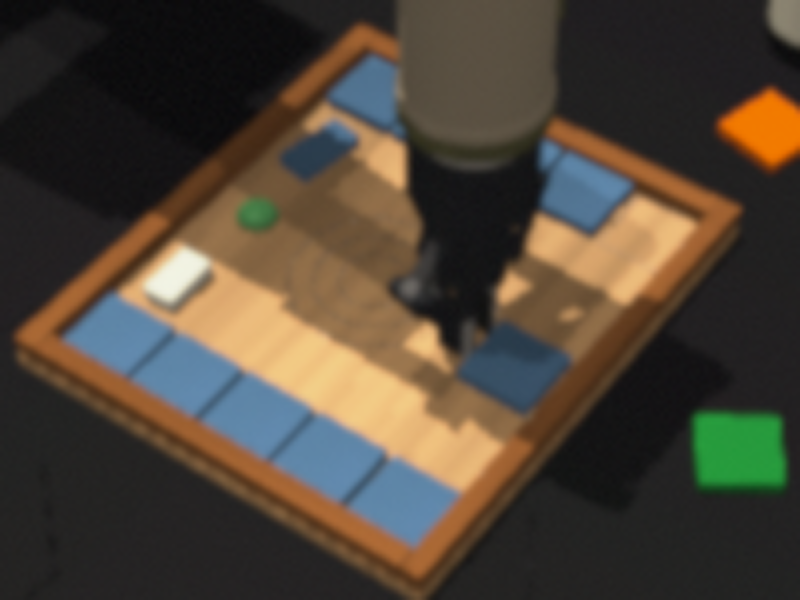

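The tile now lies square to the rail, with crop corners (500,322), (571,355), (525,412) and (458,375), and a small gap remains. I continue gently until there is contact.

Emit:
drive_tool --hand '[0.8,0.8,0.8,0.8,0.8,0.8,0.8]' --translation '[[0.003,-0.0001,0],[0.006,-0.0003,0],[0.008,-0.0003,0],[0.009,-0.0004,0],[0.01,-0.0004,0],[0.011,-0.0005,0],[0.011,-0.0005,0]]' --rotation '[[0,0,0],[0,0,0],[0,0,0],[0,0,0],[0,0,0],[0,0,0],[0,0,0]]'

```text
t: 5.32
tcp_pos: [0.571, 0.0264, 0.0126]
ee_rot: [-0.067, -3.135, -0.0]
wrist_force: [-14.1, 0.0, 8.6]
opening: 0.0175
grip_force: 6.8
```

Run:
```python
from h import *
t=np.array([.5005,.0359]);th=-.0427;R=np.array([[np.cos(th),-np.sin(th)],[np.sin(th),np.cos(th)]])
P=np.array([(500,322),(571,355),(525,412),(458,375)])/4.+[225-.375,155-.375]
m=(ray('s2',P,.019)[:,:2]-t)@R;print(m.round(4),m.mean(0))
g=lambda p:(t+R@np.array(p)).round(4)
print(g((.109,-.065)),g((.111,-.075)),g((.109,.133)))
```

```text
[[ 0.0759  0.0107]
 [ 0.1249  0.0141]
 [ 0.1271 -0.0381]
 [ 0.0794 -0.0381]] [ 0.10181857 -0.01285262]
[ 0.6066 -0.0337] [ 0.6082 -0.0438] [0.6151 0.1641]
```

Emit:
drive_tool --hand '[0.8,0.8,0.8,1,1,1,1,1,1,1,1,1]' --translation '[[-0.01,0.0004,0],[-0.02,0.0009,0],[-0.02,0.0009,0.03],[-0.02,0.0009,0.06],[0.01,-0.03,0.06],[0.0336,-0.065,0.06],[0.0336,-0.065,0.06],[0.0336,-0.065,0.06],[0.0336,-0.065,0.03],[0.0336,-0.065,0.01],[0.0336,-0.065,0.001],[0.0336,-0.065,0.001]]' --rotation '[[0,0,0],[0,0,0],[0,0,0],[0,0,0],[0,0,0],[0,0,0],[0,0,0],[0,0,0],[0,0,0],[0,0,0],[0,0,0],[0,0,0]]'

```text
t: 6.82
tcp_pos: [0.6066, -0.0384, 0.0135]
ee_rot: [-0.066, -3.139, -0.0]
wrist_force: [1.3, -0.6, 0.3]
opening: -0.0
grip_force: 0.0
```

Run:
```python
from h import *
a=snap('scene','s3')['image'][155:305,225:425]
cv2.imwrite('pics/s3c.png',cv2.resize(a,None,fx=4,fy=4,interpolation=cv2.INTER_CUBIC))
t=np.array([.5005,.0359]);th=-.0427;R=np.array([[np.cos(th),-np.sin(th)],[np.sin(th),np.cos(th)]])
s=manip.read_state();print((s['tcp_pos'][:2]-t)@R,s['tcp_pos'],s['wrist_force'],s['opening'])
```

```text
[ 0.10999385 -0.06986003] [ 0.60741147 -0.03859167  0.01450058] [ 0.51158318 -0.3495663   0.14871812] -3.333058820005913e-05
```

View pics/s3c.png

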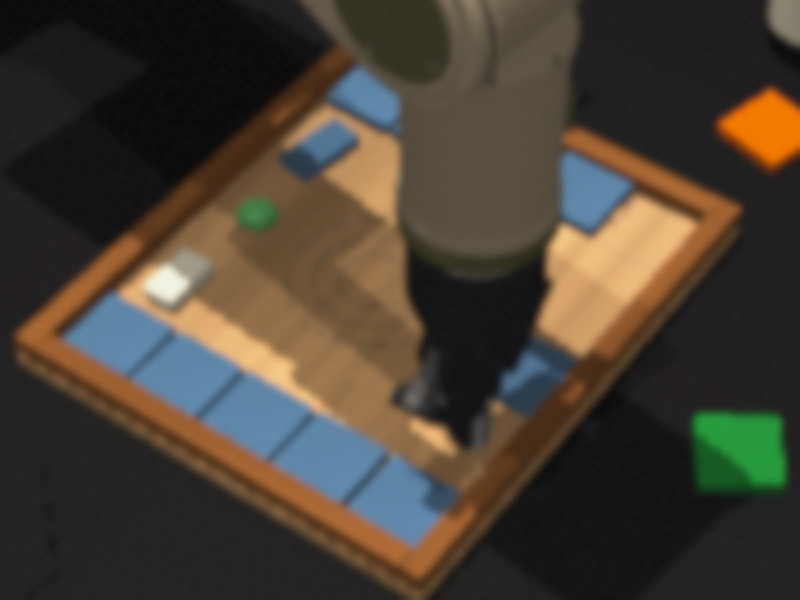

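The tile rests at the rail, visible at crop (535,375), and the fingers are on its −y side. I slide it along the rail with a slight bias toward the rail.

Emit:
drive_tool --hand '[1,1,1,1,1,1,1,1,1,1,1,1,1,1,1,1,1,1]' --translation '[[0.0005,0.008,-0.001],[0.001,0.016,-0.001],[0.0015,0.024,-0.001],[0.002,0.032,-0.001],[0.0025,0.04,-0.001],[0.003,0.048,-0.001],[0.0035,0.056,-0.001],[0.004,0.064,-0.001],[0.0045,0.072,-0.001],[0.005,0.08,-0.001],[0.0055,0.088,-0.001],[0.006,0.096,-0.001],[0.0065,0.104,-0.001],[0.007,0.112,-0.001],[0.0075,0.12,-0.001],[0.008,0.128,-0.001],[0.0085,0.134,-0.001],[0.0085,0.134,-0.001]]' --rotation '[[0,0,0],[0,0,0],[0,0,0],[0,0,0],[0,0,0],[0,0,0],[0,0,0],[0,0,0],[0,0,0],[0,0,0],[0,0,0],[0,0,0],[0,0,0],[0,0,0],[0,0,0],[0,0,0],[0,0,0],[0,0,0]]'

```text
t: 9.12
tcp_pos: [0.616, 0.0957, 0.0133]
ee_rot: [0.066, 3.141, 0.0]
wrist_force: [-0.4, -0.7, -0.1]
opening: -0.0003
grip_force: 0.0
```

Run:
```python
from h import *
a=snap('scene','s4')['image'][180:270,320:425]
cv2.imwrite('pics/s4c.png',cv2.resize(a,None,fx=6,fy=6,interpolation=cv2.INTER_CUBIC))
t=np.array([.5005,.0359]);th=-.0427;R=np.array([[np.cos(th),-np.sin(th)],[np.sin(th),np.cos(th)]])
s=manip.read_state();print((s['tcp_pos'][:2]-t)@R,s['tcp_pos'],s['wrist_force'])
```

```text
[0.11280833 0.06438091] [0.61595373 0.09540678 0.01329925] [ 0.51780881 -0.91777505 -0.30132324]
```

View pics/s4c.png

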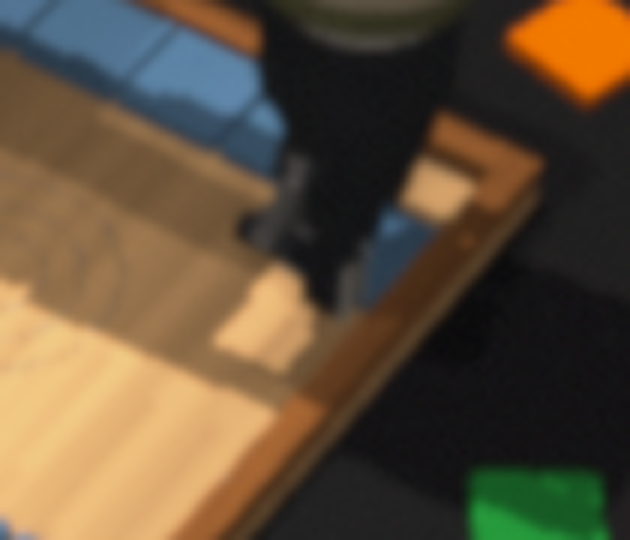

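The tile at (405,250) runs flush along the rail into the mouth, with open base left at (440,190). I continue.

Emit:
drive_tool --hand '[1,1,1,1,1,1,1,1]' --translation '[[0.0003,0.006,0],[0.0007,0.012,0],[0.001,0.017,0],[0.0012,0.021,0],[0.0013,0.024,0],[0.0015,0.026,0],[0.0015,0.028,0],[0.0015,0.028,0]]' --rotation '[[0,0,0],[0,0,0],[0,0,0],[0,0,0],[0,0,0],[0,0,0],[0,0,0],[0,0,0]]'

```text
t: 10.18
tcp_pos: [0.6175, 0.1233, 0.0133]
ee_rot: [0.067, 3.141, 0.0]
wrist_force: [0.1, 0.3, 0.0]
opening: -0.0
grip_force: 0.0
```

Emit:
drive_tool --hand '[1,1,1,1,1]' --translation '[[0.0001,0.0015,0],[0.0002,0.003,0],[0.0003,0.004,0],[0.0003,0.005,0],[0.0003,0.005,0]]' --rotation '[[0,0,0],[0,0,0],[0,0,0],[0,0,0],[0,0,0]]'

```text
t: 10.8
tcp_pos: [0.6177, 0.1283, 0.0133]
ee_rot: [0.067, 3.141, 0.0]
wrist_force: [-0.4, -1.1, -0.8]
opening: -0.0001
grip_force: 0.0
```

Emit:
drive_tool --hand '[1,1,1,1,1]' --translation '[[0,0.0015,0],[0,0.003,0],[0,0.004,0],[0,0.005,0],[0,0.005,0]]' --rotation '[[0,0,0],[0,0,0],[0,0,0],[0,0,0],[0,0,0]]'

```text
t: 11.42
tcp_pos: [0.6177, 0.1333, 0.0133]
ee_rot: [0.067, 3.141, 0.0]
wrist_force: [-0.5, 1.0, -0.0]
opening: -0.0
grip_force: 0.0
```

Run:
```python
from h import *
a=snap('scene','s5')['image'][180:270,320:425]
cv2.imwrite('pics/s5c.png',cv2.resize(a,None,fx=6,fy=6,interpolation=cv2.INTER_CUBIC))
t=np.array([.5005,.0359]);th=-.0427;R=np.array([[np.cos(th),-np.sin(th)],[np.sin(th),np.cos(th)]])
s=manip.read_state();print((s['tcp_pos'][:2]-t)@R,s['tcp_pos'],s['wrist_force'])
```

```text
[0.11290737 0.1022819 ] [0.61767057 0.13326899 0.01325605] [ 0.93974506 -0.00768897  0.45847355]
```

View pics/s5c.png

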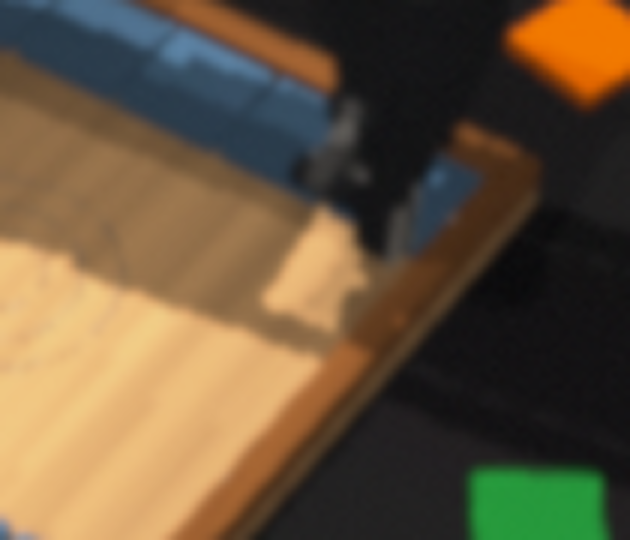

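The tile at (445,195) almost fills the corner. There is no contact force yet.

Emit:
drive_tool --hand '[1,1,1,1]' --translation '[[0,0.001,0],[0,0.002,0],[0,0.003,0],[0,0.003,0]]' --rotation '[[0,0,0],[0,0,0],[0,0,0],[0,0,0]]'

```text
t: 11.98
tcp_pos: [0.6179, 0.134, 0.0133]
ee_rot: [0.068, 3.141, -0.005]
wrist_force: [0.0, -11.0, 1.1]
opening: -0.0002
grip_force: 5.1
```

There is contact: 11 N against the end rail. I back off, lift and look.

Emit:
drive_tool --hand '[1,1,1,1,1,1,1,1,1]' --translation '[[-0.0005,-0.01,0],[-0.001,-0.025,0],[-0.001,-0.025,0.04],[-0.001,-0.025,0.1],[-0.06,-0.025,0.14],[-0.12,-0.025,0.16],[-0.15,-0.025,0.18],[-0.15,-0.025,0.18],[-0.15,-0.025,0.18]]' --rotation '[[0,0,0],[0,0,0],[0,0,0],[0,0,0],[0,0,0],[0,0,0],[0,0,0],[0,0,0],[0,0,0]]'

```text
t: 13.1
tcp_pos: [0.4681, 0.1109, 0.1933]
ee_rot: [0.067, 3.14, 0.0]
wrist_force: [0.2, 0.1, -0.1]
opening: 0.0
grip_force: 0.0
```

Run:
```python
from h import *
a=snap('scene','s6')['image'][180:270,320:425]
cv2.imwrite('pics/s6c.png',cv2.resize(a,None,fx=6,fy=6,interpolation=cv2.INTER_CUBIC))
```

```text
(no output)
```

View pics/s6c.png

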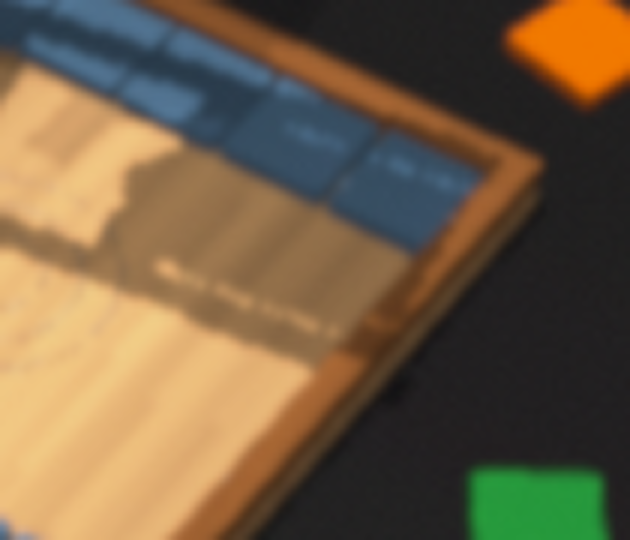

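The tile sits in the corner: top corners at about (383,128), (487,172), (415,250) and (332,203). It is square, meets both rails, and shows the expected gap to the glued tile. I hand in.

```bash
python3 -c "
from workcell import manip
print(manip.close_job())"
```

```text
the job is handed in; nothing more can be done
None
```

The loose tile was pushed against the far rail and slid along it into the empty left corner; the last picture shows it snug and square against both rails, the hand is clear, and the job is handed in (no verdict was returned).

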